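# Open the pinning kit and bring the magnifier over it

### The arm

A 6-joint arm with a two-finger parallel gripper is mounted at the origin on a cart in front of the work surface, level with it; the furniture and walls round the work are solid. World frame = base frame: x ahead of the robot, y to its left, z up, the work surface at z = 0. Lengths are in m, angles in rad, forces in N, time in s.
With the tool pointing down it reaches from about 0.25 to 0.725 m from the base axis. Payload 4 kg.
Tool frame: the origin (TCP) lies midway between the tips of the shut fingers; the grasp point (between the pads) lies 19 mm behind it; z points along the fingers, y is the line along which they close (so a half turn about z gives the same grasp; the last joint's range is limited). The gripper opens to 85 mm and grips with 20 to 120 N. Pads are 22 mm wide; open, the fingers measure 114 mm over their backs; the gripper's body (76 mm by 85 mm) begins 54 mm behind the grasp point. The pads swing forward as they close: fully open they stand 13 mm farther back than shut.
Start: joints at [-1.303, 0.241, 0.005, 1.335, 0, 1.571], TCP at [0.132, -0.482, 0.231] pointing down, gripper open.
Joint ranges: [-2.72, 2.72], [-1.05, 1.87], [-1.09, 1.28], [-1.99, 2.15], [-1.42, 1.44], [-3.14, 3.14]. Speed limits (rad/s): [2.79, 2.79, 3.14, 3.14, 3.14, 3.14].

### API

Orientations are given as a unit quaternion [x, y, z, w].
In Python, from workcell import bot gives the robot as it stands.
- The arm moves only by the tool play_rows, never from a script. Its argument "moves" is a list of rows, each a list of 3 entries, a list of its own where there are three numbers: the opening, from -1 (shut) to 1 (fully open), then the shift along the tool's x, y, z in cm, then the turn, a rotation vector about the tool's x, y, z in rad. A call has 1 to 12 rows; each row shifts and turns the commanded pose from where the row before left it, along the tool's axes as they then stand; what a row does not reach is not made up. A row lasts 1/12 s, in which the tool goes at most 41.7 mm and 7.16 degrees, less where a joint would pass 70% of its speed; a pose out of reach is approached as far as the arm can. A call is refused whole if a number of a shift passes 4.17 or a number of a turn 0.125, either way. A call with a gripper value outside its range is refused whole. The fingers move at their own pace and stop on an object; the grip force is fixed at half the most. Time passes only in rows, so rows that do not move let the fingers close. It gives the time, the measured TCP pose, the force and the opening at its end, in the units of the state.
- bot.get_obs(): the state, without advancing time (a new reading comes with each control period).
- bot.camera(name): name is "scene" or "side" or "wrist"; returns (picture, depth): 480x640x3 uint8, red, green, blue; 480x640 float32, m along the optical axis (not along the pixel's ray), 0 where there is no reading.
- bot.camera_info(name): a dict with "K" (3x3 intrinsics, pixels), "world_from_camera" (4x4, takes a point from camera to world coordinates); the wrist camera has in their place "T_tool_cam" (4x4, takes a point from camera to tool coordinates, whose origin is the TCP and whose axes are the flange's). Camera axes: x right, y up, looking along -z (the intrinsics and any distortion apply to the point x, -y, -z); pixel columns grow to the right and rows downward; lengths in m; the calibration is good to about 2 mm. A picture is of the moment at which its call begins: read the wrist's pose just before it. camera_info takes no time and is no camera call.
- bot.job_done(): hands the job in, once; it reports no verdict.
The state is a dict: "clock": time; "joint_pos": joint angles; "joint_vel": joint speeds; "tau": joint torques, N m; "eef_pos": TCP position; "tool_rot": TCP orientation; "ft_force": force on the tool from outside, world axes, zero at the start; "ft_torque": the same for the moment, N m; "grip_width": finger opening in m.
Only numpy, scipy, OpenCV 4.12 (cv2) and the standard library are available. Lean on these libraries where they do the work, as an engineer would, in place of code of your own. Each camera call takes 0.05 s, during which the arm holds its last target. There are 200 camera calls.

### The job

I am about to re-pin a lock: open the blue pinning kit, swinging its stiff lid right back to its stop, and then swing the bench magnifier's stiff arm round until the lens is centred over the kit's open tray. Leave the lid open and everything else on the bench standing where it is.

Things in the scene. Friction and masses are not known exactly. Their poses are not given: they have to be found in the camera images.
- pin_kit: blue sheet-steel case holding lock pins in 15 compartments, heavy, does not move; 125 (x) x 160 (y) x 46 mm high without its lid, walls 3 mm. Origin at the centre of its underside, z up; its x axis points from the front (knob side) to the hinge side.
- kit_tray (a point): centre of the case's open mouth, on the level of its rim, 46 mm above the bench: the point over which the lens belongs.
- kit_lid (a joint): angle of the kit's lid, rad: 0 shut, 1.66 at its stop, standing just past upright. The hinge line runs along the case's y axis, 65.5 mm behind the case's centre (+x) and 47 mm above the bench. The hinge is stiff (0.22 N m, about 3 N at the knob): the lid stays at whatever angle it is left. The lid is 130 x 166 mm, blue, with a 10 mm rim turned down; its edge is 130 mm from the hinge line, so open it stands to 177 mm above the bench.
- kit_knob (a point): grip point of the black pull knob on the lid, in the middle of its front edge: a round knob 22 mm across, 32 mm tall, square to the lid; this point lies on the knob's axis 21 mm above the lid's face, 110 mm from the hinge line and 25.5 mm out from the plane of the lid through the hinge line, so 73 mm above the bench when shut. Gripped across (along the hinge line) it can turn between the fingers as the lid swings.
- head_arm (a joint): turn of the second bar about the vertical elbow axis, rad, counter-clockwise seen from above; 0 when the two bars are square to each other, falling to -1.55 as they come into one straight line (post, elbow, lens), growing as they fold together. White bar 16 mm wide, 266 to 282 mm above the bench. Stiff (0.55 N m): stays where it is left. Stops at -1.55 and 0.95.
- elbow (a point): vertical axis of the elbow between the magnifier's two white bars, 266 mm above the bench. The lower bar (18 mm wide, 249 to 267 mm high) runs from here 240 mm to the axis of the steel post (22 mm thick, fixed, on a round grey foot 120 mm across, not listed) and turns about it, stiff too (0.8 N m), with ample travel. The post's place follows from elbow, lens and head_arm angle.
- mag_knob (a point): grip point of the red upright knob (22 mm across, from 281 to 319 mm above the bench) on the second bar, 195 mm from the elbow's axis; this point lies on the knob's axis 302 mm above the bench. A steel stem of 16 mm hangs down below it to the lens, to 150 mm above the bench. Knob and bar are one piece.
- lens (a point): centre of the lens. The lens sits level in a white ring 100 mm across and 18 mm thick, from 150 to 168 mm above the bench, on the line from the elbow through the red knob, 65 mm beyond the knob (260 mm from the elbow's axis).
- spray_can: purple and pink aerosol can, 58 mm across, 217 mm tall, the nearer of two alike (the other stands by the back wall): too tall for the lens to pass over. Origin at the centre of its underside.
- tool_block: wooden block 75 x 55 x 60 mm with a screwdriver and a needle file standing in it, 225 mm tall in all: too tall for the lens to pass over. Origin at the centre of its underside.
- oil_bottle: small cream oil bottle with a red spout, 45 mm across, 140 mm tall: the lens passes just over it. Origin at the centre of its underside.
- lock_cylinder_1: brass lock cylinder standing on its end, 32 x 17 x 61 mm, origin at the centre of its underside.
- lock_cylinder_2: nickel lock cylinder standing on its end, 32 x 17 x 66 mm, origin at the centre of its underside.
- loupe: black eye loupe standing on its wide rim, 37 mm across, 34 mm tall, origin at the centre of its underside.
- padlock_1: brass padlock lying flat, 65 x 42 x 15 mm, origin at the centre of its underside.
Mind the look-alikes: they are no part of the job. Leave any red look-alike of the loupe alone.

How it is judged:
On the way, in this order (a step that is already met when the one before it is completed fails the run):
1. the kit's lid is swung back to its stop (within 0.1 rad) (value of joint kit_lid above 1.56 rad), for 0.2 s.
2. the lens is centred over the open tray (within 20 mm, seen from above), lid still open (horizontal distance between lens and kit_tray below 0.02 m and value of joint kit_lid above 1.5 rad), for 0.3 s.
At the end, for the whole second after the job is handed in: The lens centre is within 20 mm (seen from above) of the centre of the kit's tray, the lid stands open at 1.5 rad or more, the magnifier's second bar is at rest, and the can, oil bottle, tool block, lock cylinders, loupe and padlock are upright within 25 mm of where they were (all of step 2 and velocity of joint head_arm between -0.05 and 0.05 rad/s and distance of each of spray_can, oil_bottle, tool_block, lock_cylinder_1, lock_cylinder_2, loupe, padlock_1 from where it was at the start of the episode below 0.025 m and angle between each of spray_can, oil_bottle, tool_block, lock_cylinder_1, lock_cylinder_2, loupe, padlock_1's own z axis and vertical below 0.35 rad); the robot touches nothing.
It fails at once if one of the other things on the bench was knocked over or pushed away (25 mm) (distance of any of spray_can, oil_bottle, tool_block, lock_cylinder_1, lock_cylinder_2, loupe, padlock_1 from where it was at the start of the episode above 0.025 m or angle between any of spray_can, oil_bottle, tool_block, lock_cylinder_1, lock_cylinder_2, loupe, padlock_1's own z axis and vertical above 0.35 rad).
It also fails if it takes over 58 s, if anything falls off the work surface, if the arm or the gripper's body presses on something with over 40 N, if the wrist force passes 120 N, or if a joint passes its speed limit or range.

## Working session

There is one attempt and no reset: what is moved stays moved. The work goes in short steps, Python scripts to look and compute and a tool call to move; the robot and the scene stay as the last step left them, time stands still between calls to the robot, and variables do not carry over. Pictures are saved under pics/ and viewed, on a budget of 10 in all, crops included, one or two more only if the job needs it, and the job is handed in when it is done.

Besides the shell and the picture viewer there is one more tool, called after "Call:" as name(argument=value, ...), one argument or row to a line, values as JSON. play_rows: Moves the arm, as the interface text tells. Its arguments: {"type":"object","properties":{"moves":{"type":"array"}},"required":["moves"]}

```bash
mkdir -p pics; cat > h.py <<'E'
import numpy as np, cv2
from workcell import bot
def cloud(n):
    p,d=bot.camera(n); i=bot.camera_info(n); K=np.array(i["K"]); 
    v,u=np.mgrid[:480,:640]
    X=np.stack([(u-K[0,2])/K[0,0]*d,-(v-K[1,2])/K[1,1]*d,-d],-1)
    if n=="wrist":
        raise SystemExit
    T=np.array(i["world_from_camera"])
    W=X@T[:3,:3].T+T[:3,3]; W[d==0]=np.nan
    return p,d,W
E
python3 - <<'E'
from h import *
for n in("scene","side"):
    p,d,W=cloud(n); np.savez("%s.npz"%n,p=p,W=W)
    cv2.imwrite("pics/%s0.png"%n,p[...,::-1]); i=bot.camera_info(n); print(n,{k:np.round(np.array(v),3).tolist() if not isinstance(v,str) else v for k,v in i.items()})
o=bot.get_obs();print(o)
E
```

```text
scene {'K': [[576.012, 0.0, 320.724], [0.0, 576.012, 241.25], [0.0, 0.0, 1.0]], 'world_from_camera': [[-0.593, 0.363, -0.718, -0.55], [-0.805, -0.24, 0.543, 0.891], [0.025, 0.9, 0.435, 0.85], [0.0, 0.0, 0.0, 1.0]]}
side {'K': [[520.932, 0.0, 311.532], [0.0, 520.932, 234.229], [0.0, 0.0, 1.0]], 'world_from_camera': [[0.874, 0.276, -0.401, 0.044], [-0.486, 0.522, -0.7, -0.717], [0.016, 0.807, 0.59, 0.891], [0.0, 0.0, 0.0, 1.0]]}
{'clock': 0.1, 'joint_pos': array([-1.30298356e+00,  2.41308056e-01,  3.85970642e-03,  1.33521407e+00,
        5.40511431e-06,  1.57080646e+00]), 'joint_vel': array([-0.00096632, -0.00087901,  0.00326233,  0.00057478, -0.00064377,
       -0.00205538]), 'tau': array([-1.22344212e-03, -3.73137474e+01,  2.53009665e+01,  1.08679783e-02,
       -7.61739557e-05, -6.32709927e-06]), 'eef_pos': array([ 0.13216195, -0.48162515,  0.23051705]), 'tool_rot': array([ 9.91048174e-01,  1.33501481e-01, -1.21893921e-04, -9.25052223e-04]), 'ft_force': array([-1.19190436,  0.08113091,  0.00901133]), 'ft_torque': array([-0.03703645,  0.01118737, -0.02636854]), 'grip_width': 0.0853222357910177}
```

View pics/scene0.png

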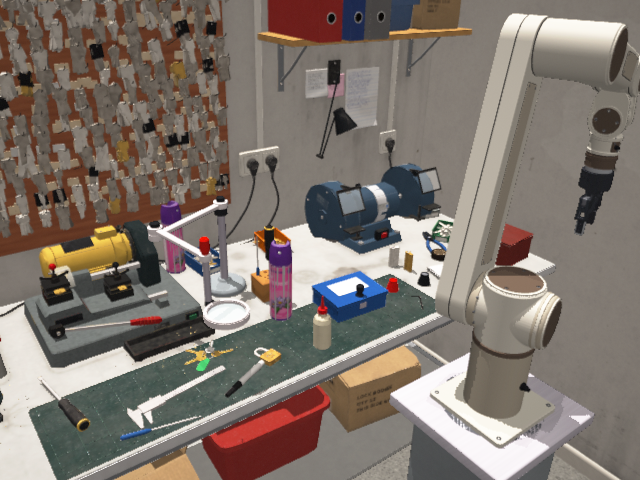

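View pics/side0.png

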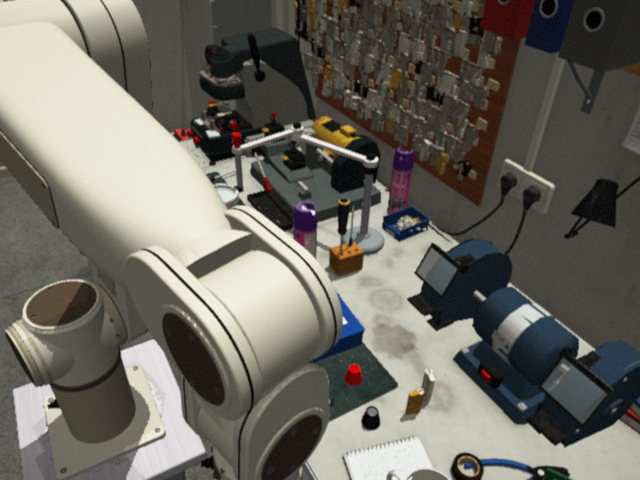

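The scene view shows the kit at (350,295) with its knob at (360,290), the red knob at (205,243), lens (227,313), elbow (155,230), post (222,205), can (281,280), tool block (263,287), bottle (322,330), cylinders (393,255)/(408,260), loupe (424,279) and padlock (265,357). In the side view the arm covers most of the kit.

```bash
python3 - <<'E'
from h import *
np.set_printoptions(precision=4,suppress=True)
for n in("scene","side"):
    z=np.load(n+".npz");p=z["p"];W=z["W"];hsv=cv2.cvtColor(p,cv2.COLOR_RGB2HSV);H,S,V=[hsv[...,i].astype(int) for i in range(3)]
    Z=W[...,2]; inb=(W[...,0]>0.1)&(W[...,0]<1.2)
    def rep(name,m,box=None):
        b=np.zeros_like(m)
        if box: b[box[1]:box[3],box[0]:box[2]]=1
        else: b[:]=1
        q=W[m&b&inb]
        if len(q)<4: print(n,name,len(q));return
        print(n,name,len(q),"min",np.percentile(q,2,0),"max",np.percentile(q,98,0),"med",np.median(q,0))
    red=((H<6)|(H>174))&(S>150)&(V>80)
    blue=(H>100)&(H<118)&(S>150)
    pur=(H>125)&(H<165)&(S>90)
    if n=="scene":
        rep("redknob",red,(195,232,215,256))
        rep("lid",blue&(Z>.045)&(Z<.07),(305,265,392,322))
        m=blue&(Z>.05)&(Z<.065); b=np.zeros_like(m);b[265:322,305:392]=1; q=W[m&(b>0)][:,:2].astype(np.float32); 
        print("lidrect",cv2.minAreaRect(q), cv2.boxPoints(cv2.minAreaRect(q)))
        rep("lidknob",(V<60)&(Z>.06),(350,278,372,302))
        rep("can",pur,(262,235,300,322)); 
        rep("cantop",Z>.19,(266,235,296,275))
        rep("lens",(Z>.14)&(Z<.18)&(S<60),(195,295,260,335))
        rep("bar2",(Z>.26)&(Z<.30)&(S<60),(145,215,212,270))
        rep("bar1",(Z>.24)&(Z<.30)&(S<60),(145,195,235,245))
        rep("posttop",(Z>.2),(212,195,232,280))
        rep("foot",(Z<.03)&(Z>0.008)&(S<60),(205,265,250,300))
        rep("block",(H>8)&(H<20)&(S>120)&(Z<.08),(245,265,280,302))
        rep("tools",(Z>.1),(245,222,275,268))
        rep("bottle",(Z>.02)&(Z<.11),(310,308,333,350))
        rep("bottletop",red&(Z>.1),(310,300,333,325))
        rep("nick",(Z>.015)&(Z<.08),(386,242,401,270)); rep("brass",(Z>.015)&(Z<.08),(402,248,415,274)); rep("loupe",(Z>.01)&(Z<.06),(416,268,433,288))
        rep("redloupe",red&(Z>.005),(384,275,402,294))
        rep("padlock",(Z>.01)&(Z<.03),(250,345,283,372))
    else:
        rep("redknob",red&(Z>.27),(228,125,248,165))
        rep("can",pur,(290,195,320,255)); rep("block",(H>8)&(H<20)&(S>120)&(Z<.08),(325,235,368,278))
        rep("tools",(Z>.1),(333,195,355,245)); rep("bar2",(Z>.26)&(Z<.30)&(S<60),(230,120,312,165))
        rep("bar1",(Z>.24)&(Z<.30)&(S<60),(300,120,380,170))
        rep("posttop",(Z>.15)&(Z<.3),(358,150,380,240))
        rep("lidblue",blue&(Z>.045),(315,280,370,365))
E
```

```text
scene redknob 156 min [0.4614 0.4196 0.287 ] max [0.4806 0.4385 0.3213] med [0.4675 0.4307 0.3081]
scene lid 1087 min [ 0.4201 -0.0748  0.046 ] max [0.5498 0.0889 0.0567] med [0.46   0.024  0.0527]
lidrect ((0.4864610433578491, 0.005575910210609436), (0.1697559952735901, 0.13637034595012665), 85.70317840576172) [[ 0.4121 -0.074 ]
 [ 0.5481 -0.0842]
 [ 0.5608  0.0851]
 [ 0.4248  0.0953]]
scene lidknob 57 min [0.4314 0.0009 0.0616] max [0.4485 0.0187 0.0864] med [0.4377 0.0112 0.0784]
scene can 541 min [0.5154 0.171  0.0082] max [0.5593 0.2197 0.2182] med [0.5249 0.2032 0.1875]
scene cantop 323 min [0.5169 0.1649 0.191 ] max [0.6292 0.2192 0.2195] med [0.5293 0.2013 0.2053]
scene lens 1274 min [0.3613 0.3729 0.1542] max [0.4702 0.4647 0.1723] med [0.4073 0.4214 0.1636]
scene bar2 837 min [0.4624 0.3439 0.2606] max [0.7155 0.4793 0.2933] med [0.6305 0.4432 0.278 ]
scene bar1 1051 min [0.5578 0.2338 0.2424] max [0.9427 0.4793 0.2929] med [0.6882 0.4003 0.2652]
scene posttop 340 min [0.7377 0.2276 0.2034] max [0.7696 0.2756 0.2802] med [0.7512 0.2492 0.2548]
scene foot 641 min [0.7041 0.1
[... 1057 characters left out ...]
[0.4689 0.4194 0.3103]
side can 554 min [0.5144 0.1591 0.1483] max [0.5637 0.2006 0.2179] med [0.5302 0.1707 0.191 ]
side block 841 min [0.6172 0.1369 0.0076] max [0.6888 0.1915 0.0626] med [0.646  0.1464 0.0496]
side tools 410 min [0.6225 0.15   0.1079] max [0.6754 0.1804 0.2209] med [0.6322 0.1575 0.1762]
side bar2 584 min [0.4614 0.411  0.261 ] max [0.6799 0.4638 0.2917] med [0.5899 0.4386 0.2769]
side bar1 655 min [0.6664 0.2212 0.2467] max [0.7693 0.4503 0.2821] med [0.7248 0.3098 0.2618]
side posttop 627 min [0.7404 0.2205 0.153 ] max [0.9187 0.4219 0.2776] med [0.7551 0.2345 0.2301]
side lidblue 434 min [ 0.49   -0.0832  0.047 ] max [0.548  0.0154 0.0549] med [ 0.5314 -0.0601  0.0514]
```

Call:
play_rows(
  moves=[
    [1,[0,0,0],[0,0,0.115]],
    [1,[0,0,0],[0,0,0.115]],
    [1,[0,0,0],[0,0,0.114]],
    [1,[1.5,-2.85,0],[0,0,0]],
    [1,[1.5,-2.85,0],[0,0,0]],
    [1,[1.5,-2.85,0],[0,0,0]],
    [1,[1.5,-2.85,0],[0,0,0]],
    [1,[1.5,-2.85,0],[0,0,0]],
    [1,[1.5,-2.85,0],[0,0,0]],
    [1,[1.5,-2.85,0],[0,0,0]],
    [1,[1.5,-2.85,0],[0,0,0]],
    [1,[1.5,-2.85,0],[0,0,0]],
  ],
)

```text
clock: 1.1
eef_pos: [0.2867, -0.2351, 0.2311]
tool_rot: [0.999, -0.038, -0.0, -0.0]
ft_force: [0.4, -0.1, 0.9]
grip_width: 0.0855
```

Call:
play_rows(
  moves=[
    [1,[1.5,-2.85,0],[0,0,0]],
    [1,[1.5,-2.85,0],[0,0,0]],
    [1,[1.5,-2.85,0],[0,0,0]],
    [1,[1.5,-2.85,0],[0,0,0]],
    [1,[1.5,-2.85,0],[0,0,0]],
    [1,[1.5,-2.85,0],[0,0,0]],
    [1,[1.5,-2.85,0],[0,0,0]],
    [1,[1.5,-2.85,0],[0,0,0]],
    [1,[0,0,0],[0,0,0]],
    [1,[0,0,0],[0,0,0]],
  ],
)

```text
clock: 1.93
eef_pos: [0.4229, -0.0257, 0.2307]
tool_rot: [0.999, -0.032, -0.001, -0.003]
ft_force: [0.6, -0.6, -0.2]
grip_width: 0.0855
```

```bash
cat >> h.py <<'E'
from scipy.spatial.transform import Rotation as R
def wcloud():
    o=bot.get_obs(); p,d=bot.camera("wrist"); i=bot.camera_info("wrist"); K=np.array(i["K"]); T=np.array(i["T_tool_cam"])
    v,u=np.mgrid[:480,:640]
    X=np.stack([(u-K[0,2])/K[0,0]*d,-(v-K[1,2])/K[1,1]*d,-d],-1)
    X=X@T[:3,:3].T+T[:3,3]
    W=X@R.from_quat(o["tool_rot"]).as_matrix().T+o["eef_pos"]; W[d==0]=np.nan
    return o,p,d,W
E
python3 - <<'E'
from h import *
np.set_printoptions(precision=4,suppress=True)
o,p,d,W=wcloud(); np.savez("w1.npz",p=p,W=W); cv2.imwrite("pics/w1.png",p[...,::-1])
print(o["eef_pos"],R.from_quat(o["tool_rot"]).as_matrix(),o["clock"],o["ft_force"])
print({k:v for k,v in bot.camera_info("wrist").items()})
hsv=cv2.cvtColor(p,cv2.COLOR_RGB2HSV);H,S,V=[hsv[...,i].astype(int) for i in range(3)]
Z=W[...,2]
m=(Z>.044)&(Z<.063)&(H>95)&(H<125)&(S>120)
q=W[m][:,:2].astype(np.float32);print("lid",len(q),cv2.minAreaRect(q),cv2.boxPoints(cv2.minAreaRect(q)),np.median(Z[m]))
m=(Z>.065)&(Z<.1)&(abs(W[...,0]-.44)<.04)&(abs(W[...,1]-.01)<.04)
q=W[m];print("knob",len(q),np.percentile(q,2,0),np.percentile(q,98,0))
m&=Z>.08; q=W[m];print("knobtop",len(q),q.mean(0) if len(q) else 0)
E
```

```text
[ 0.4229 -0.0257  0.2307] [[ 0.9979 -0.0642 -0.0012]
 [-0.0642 -0.9979  0.0063]
 [-0.0016 -0.0062 -1.    ]] 1.9333 [ 0.6446 -0.6484 -0.1532]
{'K': array([[334.4554,   0.    , 317.5388],
       [  0.    , 334.4554, 237.5676],
       [  0.    ,   0.    ,   1.    ]]), 'T_tool_cam': array([[ 0.0004,  0.9609,  0.2768,  0.0704],
       [ 1.    , -0.0006,  0.0008, -0.0003],
       [ 0.0009,  0.2768, -0.9609, -0.1417],
       [ 0.    ,  0.    ,  0.    ,  1.    ]])}
lid 17376 ((0.4876719117164612, 0.003046765923500061), (0.16560913622379303, 0.12957678735256195), 86.64034271240234) [[ 0.4181 -0.0758]
 [ 0.5475 -0.0834]
 [ 0.5572  0.0819]
 [ 0.4278  0.0895]] 0.05081509650686632
knob 496 [ 0.4339 -0.0047  0.0711] [0.4535 0.0147 0.0838]
knobtop 408 [0.4436 0.0054 0.0822]
```

Call:
play_rows(
  moves=[
    [1,[0.6,-1.1,1.0],[0,0,0]],
    [1,[0.6,-1.1,2.0],[0,0,0]],
    [1,[0.6,-1.05,2.0],[0,0,0]],
    [1,[0,0,2.2],[0,0,0]],
    [1,[0,0,2.2],[0,0,0]],
    [1,[0,0,2.2],[0,0,0]],
    [1,[0,0,2.2],[0,0,0]],
    [1,[0,0,2.0],[0,0,0]],
    [1,[0,0,1.4],[0,0,0]],
    [1,[0,0,0],[0,0,0]],
    [1,[0,0,0],[0,0,0]],
  ],
)

```text
clock: 2.9
eef_pos: [0.4406, -0.0125, 0.0589]
tool_rot: [1.0, -0.022, -0.001, -0.011]
ft_force: [0.2, -0.4, 0.4]
grip_width: 0.0857
```

Call:
play_rows(
  moves=[
    [-1,[0,0,0],[0,0,0]],
    [-1,[0,0,0],[0,0,0]],
    [-1,[0,0,0],[0,0,0]],
    [-1,[0,0,0],[0,0,0]],
    [-1,[0,0,0],[0,0,0]],
    [-1,[0,0,0],[0,0,0]],
    [-1,[0,0,0],[0,0,0]],
    [-1,[0,0,0],[0,0,0]],
    [-1,[0,0,0],[0,0,0]],
    [-1,[0,0,0],[0,0,0]],
  ],
)

```text
clock: 3.73
eef_pos: [0.444, 0.0046, 0.0644]
tool_rot: [0.999, -0.015, 0.003, -0.03]
ft_force: [-6.3, 47.8, 26.1]
grip_width: 0.0201
```

```bash
python3 - <<'E'
from h import *
np.set_printoptions(precision=4,suppress=True)
o=bot.get_obs(); print(o); print(R.from_quat(o["tool_rot"]).as_matrix())
p,d=bot.camera("wrist"); cv2.imwrite("pics/w2.png",p[...,::-1])
E
```

```text
{'clock': 3.7333, 'joint_pos': array([-0.0313,  0.2811, -0.4183,  0.866 ,  0.0608,  3.1413]), 'joint_vel': array([ 0.0006,  0.0007,  0.0005, -0.0008, -0.0006, -0.0012]), 'tau': array([-21.1935, -23.8545,  17.2088,  -3.08  , -14.1476,  -0.007 ]), 'eef_pos': array([0.444 , 0.0046, 0.0644]), 'tool_rot': array([ 0.9994, -0.0154,  0.0032, -0.0303]), 'ft_force': array([-6.3479, 47.7889, 26.0526]), 'ft_torque': array([10.1161,  1.2707,  0.1809]), 'grip_width': 0.02006103070100218}
[[ 0.9995 -0.0306  0.0072]
 [-0.031  -0.9977  0.0605]
 [ 0.0054 -0.0607 -0.9981]]
```

View pics/w2.png

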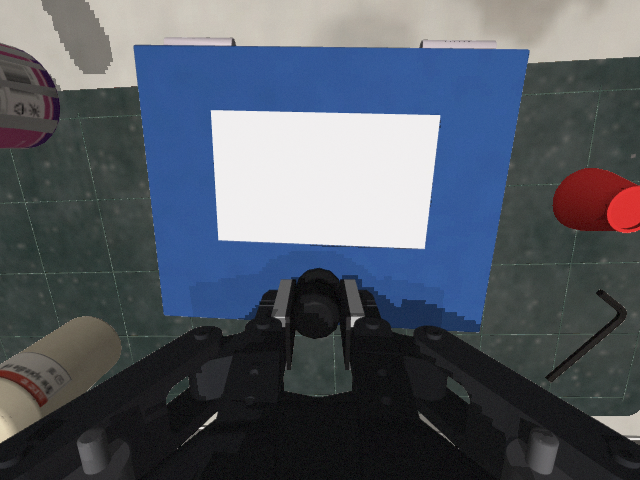

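The wrist view shows the knob (318,300) gripped between the pads, but joint 6 is at its limit (3.14). That explains the 18 mm drift and the tilt. I'll release, go up and make the equivalent half turn.

Call:
play_rows(
  moves=[
    [1,[0,0,0],[0,0,0]],
    [1,[0,0,0],[0,0,0]],
    [1,[0,0,0],[0,0,0]],
    [1,[0,0,0],[0,0,0]],
    [1,[0,0,0],[0,0,0]],
    [1,[0,0,-1.5],[0,0,0]],
    [1,[0,0,-2],[0,0,0]],
    [1,[0,0,-3],[0,0,0]],
    [1,[0,0,-3],[0,0,0]],
    [1,[0,0,-3],[0,0,-0.1]],
    [1,[0,0,-3],[0,0,-0.12]],
    [1,[0,0,0],[0,0,-0.12]],
  ],
)

```text
clock: 4.78
eef_pos: [0.4452, -0.0164, 0.2207]
tool_rot: [0.989, 0.151, 0.007, -0.01]
ft_force: [1.2, -1.0, 0.3]
grip_width: 0.0855
```

Call:
play_rows(
  moves=[
    [1,[0,0,0],[0,0,-0.124]],
    [1,[0,0,0],[0,0,-0.124]],
    [1,[0,0,0],[0,0,-0.124]],
    [1,[0,0,0],[0,0,-0.124]],
    [1,[0,0,0],[0,0,-0.124]],
    [1,[0,0,0],[0,0,-0.124]],
    [1,[0,0,0],[0,0,-0.124]],
    [1,[0,0,0],[0,0,-0.124]],
    [1,[0,0,0],[0,0,-0.124]],
    [1,[0,0,0],[0,0,-0.124]],
    [1,[0,0,0],[0,0,-0.124]],
    [1,[0,0,0],[0,0,-0.124]],
  ],
)

```text
clock: 5.78
eef_pos: [0.4416, -0.0162, 0.2145]
tool_rot: [0.625, 0.78, 0.009, -0.007]
ft_force: [0.3, 0.7, -0.8]
grip_width: 0.0853
```

Call:
play_rows(
  moves=[
    [1,[0,0,0],[0,0,-0.124]],
    [1,[0,0,0],[0,0,-0.124]],
    [1,[0,0,0],[0,0,-0.124]],
    [1,[0,0,0],[0,0,-0.124]],
    [1,[0,0,0],[0,0,-0.124]],
    [1,[0,0,0],[0,0,-0.124]],
    [1,[0,0,0],[0,0,-0.124]],
    [1,[0,0,0],[0,0,-0.124]],
    [1,[0,0,0],[0,0,-0.124]],
    [1,[0,0,0],[0,0,-0.124]],
    [1,[0,0,0],[0,0,0]],
    [1,[0,0,0],[0,0,0]],
  ],
)

```text
clock: 6.78
eef_pos: [0.4417, -0.0159, 0.2145]
tool_rot: [0.06, 0.998, 0.011, -0.0]
ft_force: [0.0, 0.1, 0.0]
grip_width: 0.0853
```

```bash
python3 - <<'E'
from h import *
np.set_printoptions(precision=4,suppress=True)
o,p,d,W=wcloud(); print(o["joint_pos"],o["eef_pos"],o["ft_force"],o["clock"]); M=R.from_quat(o["tool_rot"]).as_matrix(); print(M)
Z=W[...,2]
hsv=cv2.cvtColor(p,cv2.COLOR_RGB2HSV);H,S,V=[hsv[...,i].astype(int) for i in range(3)]
m=(Z>.044)&(Z<.063)&(H>95)&(H<125)&(S>120)
q=W[m][:,:2].astype(np.float32);print("lid",len(q),cv2.minAreaRect(q))
m=(Z>.075)&(Z<.1)&(abs(W[...,0]-.44)<.04)&(abs(W[...,1]-.01)<.04)
q=W[m];k=(q[:,:2].max(0)+q[:,:2].min(0))/2;print("knob",len(q),q.mean(0),k)
k=np.array([.4431,.0056]); tgt=np.array([k[0],k[1],.058])
print("tool delta cm",100*M.T@(tgt-o["eef_pos"]))
g=np.array([-.0587+np.pi])
Rt=np.array([[-np.cos(-.0587),np.sin(-.0587)*-1*-1,0],[0,0,0],[0,0,0]])
a=-.0587+np.pi
Rt=R.from_matrix(np.array([[np.cos(a),np.sin(a),0],[np.sin(a),-np.cos(a),0],[0,0,-1]]))
print("turn",(R.from_matrix(M).inv()*Rt).as_rotvec())
E
```

```text
[-0.0513  0.1352 -0.1704  1.2658  0.0222  0.0686] [ 0.4417 -0.0159  0.2145] [0.0185 0.1094 0.0236] 6.7833
[[-0.9928  0.1196  0.0006]
 [ 0.1196  0.9926  0.0222]
 [ 0.0021  0.0221 -0.9998]]
lid 14667 ((0.5340028405189514, -0.11224088072776794), (0.18476293981075287, 0.4526382386684418), 22.639358520507812)
knob 503 [0.4419 0.0053 0.0815] [0.4427 0.0055]
tool delta cm [ 0.0827  1.8082 15.6988]
turn [ 0.0222 -0.0014 -0.0612]
```

Call:
play_rows(
  moves=[
    [1,[0,0,0],[0.022,0,-0.061]],
    [1,[0,0.75,0],[0,0,0]],
    [1,[0,0.75,1.6],[0,0,0]],
    [1,[0,0.65,2.2],[0,0,0]],
    [1,[0,0,2.4],[0,0,0]],
    [1,[0,0,2.4],[0,0,0]],
    [1,[0,0,2.4],[0,0,0]],
    [1,[0,0,2.4],[0,0,0]],
    [1,[0,0,1.4],[0,0,0]],
    [1,[0,0,0.8],[0,0,0]],
    [1,[0,0,0],[0,0,0]],
    [1,[0,0,0],[0,0,0]],
  ],
)

```text
clock: 7.83
eef_pos: [0.4429, 0.0064, 0.0589]
tool_rot: [0.028, 1.0, 0.0, -0.001]
ft_force: [0.2, 0.2, 0.4]
grip_width: 0.0858
```

Call:
play_rows(
  moves=[
    [-1,[0,0,0],[0,0,0]],
    [-1,[0,0,0],[0,0,0]],
    [-1,[0,0,0],[0,0,0]],
    [-1,[0,0,0],[0,0,0]],
    [-1,[0,0,0],[0,0,0]],
    [-1,[0,0,0],[0,0,0]],
    [-1,[0,0,0],[0,0,0]],
    [-1,[0,0,0],[0,0,0]],
    [-1,[0,0,0],[0,0,0]],
    [-1,[0,0,0],[0,0,0]],
  ],
)

```text
clock: 8.67
eef_pos: [0.4431, 0.0051, 0.0594]
tool_rot: [0.028, 1.0, -0.001, 0.0]
ft_force: [-1.2, -4.2, 5.4]
grip_width: 0.02
```

```bash
python3 - <<'E'
import numpy as np
Rr=.1129; r0=np.hypot(110,25.5+4); a0=np.arctan2(25.5+4,110)
p=[]
for t in np.linspace(0,np.radians(97),25):
    p.append([-r0*np.cos(t+a0),r0*np.sin(t+a0)])
d=np.diff(np.array(p),axis=0)/10
print(np.round(np.c_[-d[:,0],-d[:,1]],2).tolist())  # tool x=-X, tool z=-Z in cm
E
```

```text
[[-0.24, -0.77], [-0.29, -0.75], [-0.34, -0.73], [-0.39, -0.7], [-0.44, -0.67], [-0.49, -0.64], [-0.53, -0.6], [-0.57, -0.56], [-0.61, -0.52], [-0.64, -0.48], [-0.68, -0.43], [-0.71, -0.38], [-0.73, -0.33], [-0.75, -0.28], [-0.77, -0.23], [-0.78, -0.17], [-0.79, -0.12], [-0.8, -0.06], [-0.8, -0.0], [-0.8, 0.05], [-0.8, 0.11], [-0.79, 0.17], [-0.77, 0.22], [-0.75, 0.27]]
```

Call:
play_rows(
  moves=[
    [-1,[-0.24,0,-0.77],[0,0,0]],
    [-1,[-0.29,0,-0.75],[0,0,0]],
    [-1,[-0.34,0,-0.73],[0,0,0]],
    [-1,[-0.39,0,-0.7],[0,0,0]],
    [-1,[-0.44,0,-0.67],[0,0,0]],
    [-1,[-0.49,0,-0.64],[0,0,0]],
    [-1,[0,0,0],[0,0,0]],
  ],
)

```text
clock: 9.25
eef_pos: [0.4653, 0.0039, 0.1015]
tool_rot: [0.028, 1.0, -0.001, -0.001]
ft_force: [1.5, -4.7, -4.2]
grip_width: 0.0201
```

Following the arc with low force; continuing.

Call:
play_rows(
  moves=[
    [-1,[-0.53,0,-0.6],[0,0,0]],
    [-1,[-0.57,0,-0.56],[0,0,0]],
    [-1,[-0.61,0,-0.52],[0,0,0]],
    [-1,[-0.64,0,-0.48],[0,0,0]],
    [-1,[-0.68,0,-0.43],[0,0,0]],
    [-1,[-0.71,0,-0.38],[0,0,0]],
    [-1,[-0.73,0,-0.33],[0,0,0]],
    [-1,[-0.75,0,-0.28],[0,0,0]],
    [-1,[-0.77,0,-0.23],[0,0,0]],
    [-1,[-0.78,0,-0.17],[0,0,0]],
  ],
)

```text
clock: 10.08
eef_pos: [0.5303, 0.0002, 0.1399]
tool_rot: [0.028, 1.0, -0.001, -0.003]
ft_force: [-2.7, -6.1, -7.4]
grip_width: 0.019
```

Call:
play_rows(
  moves=[
    [-1,[-0.79,0,-0.12],[0,0,0]],
    [-1,[-0.8,0,-0.06],[0,0,0]],
    [-1,[-0.8,0,0],[0,0,0]],
    [-1,[-0.8,0,0.05],[0,0,0]],
    [-1,[-0.8,0,0.11],[0,0,0]],
    [-1,[-0.79,0,0.17],[0,0,0]],
    [-1,[-0.77,0,0.22],[0,0,0]],
    [-1,[-0.75,0,0.27],[0,0,0]],
    [-1,[0,0,0],[0,0,0]],
    [-1,[0,0,0],[0,0,0]],
  ],
)

```text
clock: 10.92
eef_pos: [0.5957, -0.0017, 0.1346]
tool_rot: [0.027, 1.0, 0.001, -0.0]
ft_force: [-0.2, 0.5, -0.3]
grip_width: -0.0005
```

```bash
python3 - <<'E'
from h import *
np.set_printoptions(precision=4,suppress=True)
p,d,W=cloud("scene"); cv2.imwrite("pics/s1.png",cv2.resize(p[200:360,220:460],None,fx=3,fy=3)[...,::-1])
hsv=cv2.cvtColor(p,cv2.COLOR_RGB2HSV);H,S,V=[hsv[...,i].astype(int) for i in range(3)]
m=(W[...,2]>.055)&(W[...,2]<.2)&(abs(W[...,1])<.1)&(abs(W[...,0]-.52)<.12)&(H>95)&(H<125)&(S>110)
q=W[m]; print(len(q))
for lo in np.arange(.055,.18,.02):
    s=q[(q[:,2]>=lo)&(q[:,2]<lo+.02)]; 
    if len(s): print(lo,np.median(s,0),len(s))
E
```

```text
1725
0.055 [ 0.5528 -0.0006  0.0655] 253
0.075 [ 0.5484 -0.0013  0.0849] 270
0.095 [ 0.5446 -0.001   0.1046] 279
0.11499999999999999 [0.5407 0.0005 0.1246] 281
0.13499999999999998 [0.5365 0.0003 0.1455] 294
0.15499999999999997 [0.5317 0.0036 0.1631] 254
0.175 [0.526  0.0156 0.1765] 94
```

View pics/s1.png

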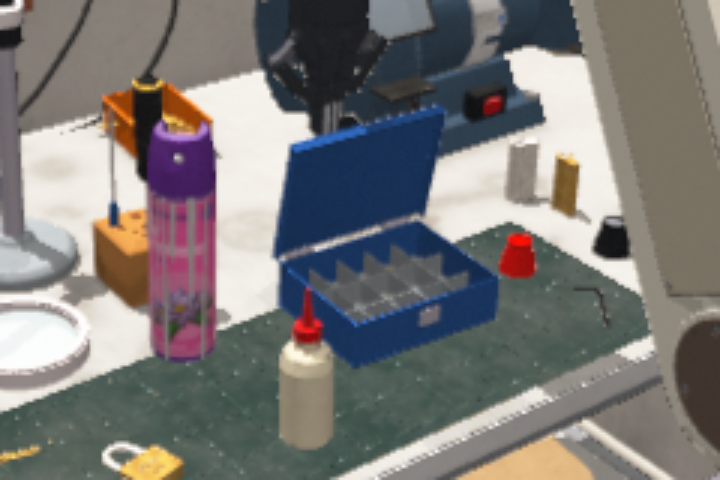

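The crop shows the lid about 12° short of upright (top edge at (365,130) in the crop). The knob slipped out of the fingers. I'll go over the top and push the lid from the front with shut fingers.

Call:
play_rows(
  moves=[
    [-1,[0,0,-3],[0,0,0]],
    [-1,[0,0,-3],[0,0,0]],
    [-1,[0,0,-3],[0,0,0]],
    [-1,[2.6,0,0],[0,0,0]],
    [-1,[2.6,0,0],[0,0,0]],
    [-1,[2.6,0,0],[0,0,0]],
    [-1,[2.6,0,0],[0,0,0]],
    [-1,[0,0,2.5],[0,0,0]],
    [-1,[0,0,2.5],[0,0,0]],
    [-1,[0,0,2.8],[0,0,0]],
    [-1,[0,0,0],[0,0,0]],
  ],
)

```text
clock: 11.88
eef_pos: [0.4871, 0.0037, 0.1425]
tool_rot: [0.027, 1.0, 0.0, -0.005]
ft_force: [-1.0, -0.5, 0.1]
grip_width: 0.0
```

Call:
play_rows(
  moves=[
    [-1,[-1,0,0],[0,0,0]],
    [-1,[-1,0,0],[0,0,0]],
    [-1,[-0.8,0,0],[0,0,0]],
    [-1,[-0.6,0,0],[0,0,0]],
    [-1,[-0.6,0,0],[0,0,0]],
    [-1,[-0.6,0,0],[0,0,0]],
    [-1,[-0.5,0,0],[0,0,0]],
    [-1,[-0.5,0,0],[0,0,0]],
    [-1,[0,0,0],[0,0,0]],
  ],
)

```text
clock: 12.63
eef_pos: [0.546, 0.0005, 0.1463]
tool_rot: [0.027, 1.0, 0.0, -0.003]
ft_force: [-5.1, 0.6, 2.8]
grip_width: -0.0002
```

Call:
play_rows(
  moves=[
    [-1,[-0.4,0,0],[0,0,0]],
    [-1,[-0.4,0,0],[0,0,0]],
    [-1,[-0.3,0,0],[0,0,0]],
    [-1,[0,0,0],[0,0,0]],
    [-1,[0,0,0],[0,0,0]],
  ],
)

```text
clock: 13.05
eef_pos: [0.5465, 0.0005, 0.1457]
tool_rot: [0.027, 1.0, 0.001, -0.012]
ft_force: [-32.4, 2.1, 19.4]
grip_width: -0.0002
```

```bash
cat > lid.py <<'E'
from h import *
np.set_printoptions(precision=4,suppress=True)
p,d,W=cloud("scene"); print(bot.get_obs()["ft_force"])
hsv=cv2.cvtColor(p,cv2.COLOR_RGB2HSV);H,S,V=[hsv[...,i].astype(int) for i in range(3)]
m=(W[...,2]>.055)&(W[...,2]<.17)&(abs(W[...,1])<.1)&(abs(W[...,0]-.52)<.12)&(H>95)&(H<125)&(S>110)&(W[...,0]>.5)
q=W[m]; q=q[abs(q[:,0]+.0587*q[:,1]-np.median(q[:,0]+.0587*q[:,1]))<.03]
f=np.polyfit(q[:,2],.998*q[:,0]-.0587*q[:,1],1) ; print(len(q),"lid angle",np.pi/2+np.arctan(f[0]))
E
python3 lid.py
```

```text
[-31.2294   2.6702  18.8183]
1802 lid angle 1.6603505188549652
```

Call:
play_rows(
  moves=[
    [-1,[1,0,0],[0,0,0]],
    [-1,[1.5,0,0],[0,0,0]],
    [-1,[1.5,0,0],[0,0,0]],
    [-1,[0,0,-3],[0,0,0]],
    [-1,[0,0,-3.5],[0,0,0]],
    [-1,[0,0,-3.5],[0,0,0]],
    [-1,[0,0,-3.5],[0,0,0]],
    [-1,[0,0,-3.5],[0,0,0]],
    [1,[0,0,-3.5],[0,0,0]],
    [1,[0,0,-2],[0,0,0]],
    [1,[0,0,0],[0,0,0]],
    [1,[0,0,0],[0,0,0]],
  ],
)

```text
clock: 14.1
eef_pos: [0.5197, 0.0019, 0.3729]
tool_rot: [0.027, 1.0, 0.0, 0.002]
ft_force: [-1.2, -0.8, -0.5]
grip_width: 0.048
```

```bash
python3 lid.py; python3 - <<'E'
from h import *
np.set_printoptions(precision=4,suppress=True)
o=bot.get_obs(); M=R.from_quat(o["tool_rot"]).as_matrix(); print(o["eef_pos"],o["joint_pos"],o["clock"])
a=-.0587+np.pi
N=np.array([[np.cos(a),np.sin(a),0],[np.sin(a),-np.cos(a),0],[0,0,-1]])
print("turn",R.from_matrix(M.T@N).as_rotvec(),"delta cm",100*N.T@(np.array([.472,.4255,.37])-o["eef_pos"]))
E
```

```text
[-0.0094 -0.0199 -0.782 ]
1912 lid angle 1.6616061407009706
[0.519  0.0019 0.3713] [0.0033 0.2717 0.4059 1.7053 0.0006 0.0579] 14.15
turn [ 0.0005 -0.0004  0.0041] delta cm [ 7.1811 42.0122  0.1307]
```

Lid stays at 1.66. Next, over to the red knob.

Call:
play_rows(
  moves=[
    [1,[0.5,2.8,0],[0,0,0]],
    [1,[0.5,2.8,0],[0,0,0]],
    [1,[0.5,2.8,0],[0,0,0]],
    [1,[0.5,2.8,0],[0,0,0]],
    [1,[0.5,2.8,0],[0,0,0]],
    [1,[0.5,2.8,0],[0,0,0]],
    [1,[0.5,2.8,0],[0,0,0]],
    [1,[0.5,2.8,0],[0,0,0]],
    [1,[0.5,2.8,0],[0,0,0]],
    [1,[0.5,2.8,0],[0,0,0]],
  ],
)

```text
clock: 14.98
eef_pos: [0.4831, 0.2854, 0.3695]
tool_rot: [0.027, 1.0, -0.001, -0.002]
ft_force: [0.9, 0.2, 0.4]
grip_width: 0.0854
```

Call:
play_rows(
  moves=[
    [1,[0.5,2.8,0],[0,0,0]],
    [1,[0.5,2.8,0],[0,0,0]],
    [1,[0.5,2.8,0],[0,0,0]],
    [1,[0.5,2.8,0],[0,0,0]],
    [1,[0.2,2.8,0],[0,0,0]],
    [1,[0,0,0],[0,0,0]],
    [1,[0,0,0],[0,0,0]],
  ],
)

```text
clock: 15.57
eef_pos: [0.4689, 0.4265, 0.3681]
tool_rot: [0.026, 1.0, -0.002, -0.003]
ft_force: [0.1, -0.6, 0.1]
grip_width: 0.0857
```

```bash
python3 - <<'E'
from h import *
np.set_printoptions(precision=4,suppress=True)
o,p,d,W=wcloud(); np.savez("w3.npz",p=p,W=W); cv2.imwrite("pics/w3.png",p[...,::-1])
M=R.from_quat(o["tool_rot"]).as_matrix(); print(o["eef_pos"],o["joint_pos"],o["clock"]); print(M)
hsv=cv2.cvtColor(p,cv2.COLOR_RGB2HSV);H,S,V=[hsv[...,i].astype(int) for i in range(3)]
Z=W[...,2]
m=(Z>.3)&(Z<.335)&((H<6)|(H>174))&(S>120); q=W[m]; print("knob",len(q),q.min(0),q.max(0),q.mean(0))
q2=W[m&(Z>.314)];print(len(q2),q2.mean(0) if len(q2) else 0)
m=(Z>.27)&(Z<.287)&(S<60)&(np.hypot(W[...,0]-.66,W[...,1]-.45)<.3); q=W[m]; print("bar",len(q),cv2.fitLine(q[:,:2].astype(np.float32),cv2.DIST_HUBER,0,.01,.01).ravel(),q.min(0),q.max(0))
m=(Z>.145)&(Z<.178)&(S<70)&(np.hypot(W[...,0]-.408,W[...,1]-.42)<.07); q=W[m]; print("ring",len(q),cv2.minEnclosingCircle(q[:,:2].astype(np.float32)) if len(q) else 0)
E
```

```text
[0.4689 0.4265 0.3681] [0.7376 0.5598 0.8357 1.8528 0.0008 0.7896] 15.5667
[[-0.9986  0.0519 -0.0051]
 [ 0.0519  0.9986 -0.0035]
 [ 0.0049 -0.0038 -1.    ]]
knob 1052 [0.4636 0.416  0.3   ] [0.485  0.4369 0.3195] [0.4719 0.4266 0.3152]
820 [0.4734 0.4265 0.3172]
bar 2785 [0.9856 0.1691 0.5324 0.4376] [0.4606 0.4128 0.2702] [0.6006 0.4575 0.2832]
ring 8261 ((0.41914433240890503, 0.41553041338920593), 0.0587039515376091)
```

View pics/w3.png

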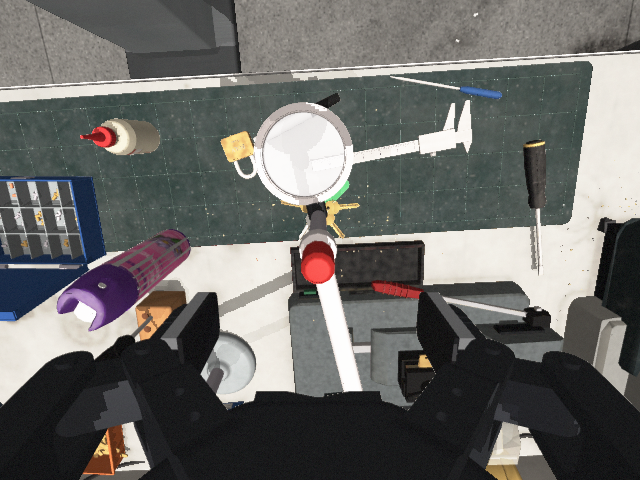

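The wrist view shows the red knob at (318,262), slightly off the tool axis, with the lens ring at (303,152), the can left of centre and the bar running down to the elbow. Now I'll work out the descent and the swing.

```bash
cat > plan.py <<'E'
from h import *
from scipy.interpolate import CubicSpline
np.set_printoptions(precision=3,suppress=True)
K0=np.array([.4737,.4265]); u=np.array([.9856,.1691]); E0=K0+.195*u; L0=K0-.065*u
P=np.array([.76,.236]); P=E0+(P-E0)*.24/np.linalg.norm(P-E0); T=np.array([.487,.003])
def ik(L):
    v=L-P; r=np.hypot(*v); c=(r*r-.24**2-.26**2)/(2*.24*.26); rel=np.arccos(c)
    a=np.arctan2(.26*np.sin(rel),.24+.26*c); th=np.arctan2(v[1],v[0])-a
    E=P+.24*np.array([np.cos(th),np.sin(th)]); b=(L-E)/.26
    return L-.065*b,np.arctan2(b[1],b[0])%(2*np.pi),rel-np.pi/2
if __name__=="__main__":
    print("post",P,"elbow",E0,"lens",L0,ik(L0))
    C=CubicSpline([0,.5,.8,1],[L0,[.432,.2],[.462,.075],T])
    N=40; s=np.linspace(0,1,N+1); yaw=np.arctan2(.0519,-.9986); can=np.array([.543,.189])
    kp,bp,_=ik(L0); bt=bp; cur=kp.copy(); rows=[]; mind=[9,9]
    for t in s[1:]:
        L=C(t); k,b,h=ik(L); mind=[min(mind[0],np.hypot(*(L-can))-.079),min(mind[1],np.hypot(*(k-can))-.037)]
        X=np.array([np.cos(yaw),np.sin(yaw)]); Y=np.array([np.sin(yaw),-np.cos(yaw)])
        d=k-cur; r=[round(100*d@X,1),round(100*d@Y,1),round(-(b-bt),2)]
        cur=cur+(r[0]*X+r[1]*Y)/100; bt-=r[2]; yaw-=r[2]; rows.append(r)
    print(mind,"end knob",k,"bar",b-bp,"head",h,"elbow",k+(k-L)*3)
    for i in range(0,N,10): print("[%s]"%", ".join("[-1, [%g, %g, 0], [0, 0, %g]]"%tuple(r) for r in rows[i:i+10]))
E
python3 plan.py
```

```text
post [0.759 0.238] elbow [0.666 0.459] lens [0.41  0.416] (array([0.474, 0.426]), np.float64(3.311508662014524), np.float64(-0.22865885554616638))
[np.float64(0.02766549329444902), np.float64(0.031459092575280366)] end knob [0.495 0.067] bar 1.2732137960307162 head -0.033371595830888 elbow [0.52  0.261]
[[-1, [-0, -0.8, 0], [0, 0, -0.04]], [-1, [0, -0.8, 0], [0, 0, -0.03]], [-1, [0.1, -0.8, 0], [0, 0, -0.04]], [-1, [0, -0.8, 0], [0, 0, -0.04]], [-1, [0.1, -0.8, 0], [0, 0, -0.04]], [-1, [0.2, -0.8, 0], [0, 0, -0.03]], [-1, [0.1, -0.8, 0], [0, 0, -0.04]], [-1, [0.2, -0.9, 0], [0, 0, -0.04]], [-1, [0.3, -0.8, 0], [0, 0, -0.04]], [-1, [0.2, -0.8, 0], [0, 0, -0.04]]]
[[-1, [0.3, -0.9, 0], [0, 0, -0.04]], [-1, [0.4, -0.8, 0], [0, 0, -0.04]], [-1, [0.3, -0.8, 0], [0, 0, -0.03]], [-1, [0.4, -0.8, 0], [0, 0, -0.04]], [-1, [0.4, -0.9, 0], [0, 0, -0.04]], [-1, [0.5, -0.8, 0], [0, 0, -0.04]], [-1, [0.5, -0.8, 0], [0, 0, -0.03]], [-1, [0.5, -0.7, 0], [0, 0, -0.04]], [-1, [0.5, -0.8, 0], [0, 0, -0.04]], [-1, [0.6, -0.8, 0], [0, 0, -0.03]]]
[[-1, [0.6, -0.7, 0], [0, 0, -0.04]], [-1, [0.6, -0.7, 0], [0, 0, -0.03]], [-1, [0.7, -0.8, 0], [0, 0, -0.04]], [-1, [0.6, -0.7, 0], [0, 0, -0.03]], [-1, [0.7, -0.6, 0], [0, 0, -0.03]], [-1, [0.7, -0.7, 0], [0, 0, -0.03]], [-1, [0.7, -0.7, 0], [0, 0, -0.03]], [-1, [0.7, -0.6, 0], [0, 0, -0.03]], [-1, [0.7, -0.6, 0], [0, 0, -0.03]], [-1, [0.8, -0.7, 0], [0, 0, -0.03]]]
[[-1, [0.7, -0.6, 0], [0, 0, -0.02]], [-1, [0.7, -0.5, 0], [0, 0, -0.03]], [-1, [0.8, -0.6, 0], [0, 0, -0.02]], [-1, [0.7, -0.6, 0], [0, 0, -0.02]], [-1, [0.7, -0.5, 0], [0, 0, -0.02]], [-1, [0.8, -0.6, 0], [0, 0, -0.02]], [-1, [0.7, -0.5, 0], [0, 0, -0.02]], [-1, [0.7, -0.5, 0], [0, 0, -0.02]], [-1, [0.7, -0.6, 0], [0, 0, -0.02]], [-1, [0.7, -0.5, 0], [0, 0, -0.01]]]
```

Call:
play_rows(
  moves=[
    [1,[-0.45,0,1],[0,0,0]],
    [1,[0,0,2],[0,0,0]],
    [1,[0,0,2],[0,0,0]],
    [1,[0,0,2],[0,0,0]],
    [1,[0,0,1.2],[0,0,0]],
    [1,[0,0,0],[0,0,0]],
    [1,[0,0,0],[0,0,0]],
  ],
)

```text
clock: 16.2
eef_pos: [0.4739, 0.4233, 0.2896]
tool_rot: [0.028, 1.0, -0.0, -0.001]
ft_force: [0.5, -0.1, 0.1]
grip_width: 0.0853
```

Call:
play_rows(
  moves=[
    [1,[0,0.3,0.4],[0,0,0]],
    [-1,[0,0,0],[0,0,0]],
    [-1,[0,0,0],[0,0,0]],
    [-1,[0,0,0],[0,0,0]],
    [-1,[0,0,0],[0,0,0]],
    [-1,[0,0,0],[0,0,0]],
    [-1,[0,0,0],[0,0,0]],
    [-1,[0,0,0],[0,0,0]],
    [-1,[0,0,0],[0,0,0]],
    [-1,[0,0,0],[0,0,0]],
    [-1,[0,0,0],[0,0,0]],
  ],
)

```text
clock: 17.12
eef_pos: [0.4743, 0.4279, 0.2864]
tool_rot: [0.027, 1.0, 0.0, -0.0]
ft_force: [0.6, -1.9, 3.9]
grip_width: 0.0204
```

Call:
play_rows(
  moves=[
    [-1,[0,-0.8,0],[0,0,-0.04]],
    [-1,[0,-0.8,0],[0,0,-0.03]],
    [-1,[0.1,-0.8,0],[0,0,-0.04]],
    [-1,[0,-0.8,0],[0,0,-0.04]],
    [-1,[0.1,-0.8,0],[0,0,-0.04]],
    [-1,[0.2,-0.8,0],[0,0,-0.03]],
    [-1,[0.1,-0.8,0],[0,0,-0.04]],
    [-1,[0.2,-0.9,0],[0,0,-0.04]],
    [-1,[0.3,-0.8,0],[0,0,-0.04]],
    [-1,[0.2,-0.8,0],[0,0,-0.04]],
  ],
)

```text
clock: 17.95
eef_pos: [0.4717, 0.3464, 0.2864]
tool_rot: [-0.163, 0.987, 0.001, 0.0]
ft_force: [-0.6, 1.2, 2.8]
grip_width: 0.0206
```

Call:
play_rows(
  moves=[
    [-1,[0.3,-0.9,0],[0,0,-0.04]],
    [-1,[0.4,-0.8,0],[0,0,-0.04]],
    [-1,[0.3,-0.8,0],[0,0,-0.03]],
    [-1,[0.4,-0.8,0],[0,0,-0.04]],
    [-1,[0.4,-0.9,0],[0,0,-0.04]],
    [-1,[0.5,-0.8,0],[0,0,-0.04]],
    [-1,[0.5,-0.8,0],[0,0,-0.03]],
    [-1,[0.5,-0.7,0],[0,0,-0.04]],
    [-1,[0.5,-0.8,0],[0,0,-0.04]],
    [-1,[0.6,-0.8,0],[0,0,-0.03]],
  ],
)

```text
clock: 18.78
eef_pos: [0.472, 0.2541, 0.2864]
tool_rot: [-0.342, 0.94, 0.002, 0.001]
ft_force: [0.6, 1.6, 3.8]
grip_width: 0.0203
```

```bash
cat > lens.py <<'E'
from h import *
np.set_printoptions(precision=4,suppress=True)
p,d,W=cloud("scene"); o=bot.get_obs(); print(o["eef_pos"],o["joint_pos"],o["clock"])
import sys; nm=sys.argv[1]; cv2.imwrite("pics/%s.png"%nm,p[...,::-1])
hsv=cv2.cvtColor(p,cv2.COLOR_RGB2HSV);S=hsv[...,1].astype(int)
Z=W[...,2]; k=o["eef_pos"][:2]
m=(Z>.148)&(Z<.172)&(S<70)&(np.hypot(W[...,0]-k[0],W[...,1]-k[1])<.14)&(W[...,0]<.6); m=cv2.morphologyEx(m.astype(np.uint8),cv2.MORPH_OPEN,np.ones((2,2)))>0
q=W[m]; a=q[:,:2]
print(len(q),q.min(0),q.max(0),"z",np.median(q[:,2]))
r=np.hypot(*(a-k).T); c=np.median(a,0)
from scipy.optimize import least_squares
h=cv2.convexHull(a.astype(np.float32))[:,0]; h=h[np.hypot(*(h-k).T)>.04]
s=least_squares(lambda x:np.hypot(*(h-x).T)-.05,c,loss="soft_l1",f_scale=.002)
print("lens",s.x,np.abs(s.fun).mean(),"dist to grip",np.hypot(*(s.x-k)),"err to tray",s.x-[.487,.003])
E
python3 lens.py s2
```

```text
[0.4719 0.2521 0.2864] [ 0.4901  0.2958  0.221   1.4952  0.0009 -0.2068] 18.8333
985 [nan nan nan] [nan nan nan] z nanTraceback (most recent call last):
  File "lens.py", line 13, in <module>
    s=least_squares(lambda x:np.hypot(*(h-x).T)-.05,c,loss="soft_l1",f_scale=.002)
    return func(*args, **kwargs)
    raise ValueError("Initial guess is outside of provided bounds")
ValueError: Initial guess is outside of provided bounds
```

View pics/s2.png

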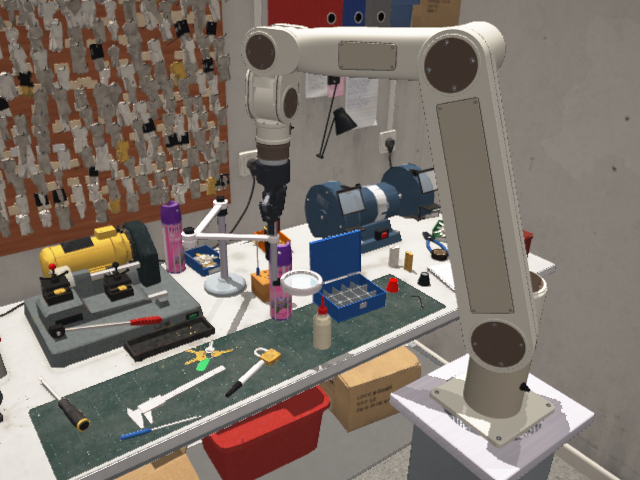

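The scene picture shows the knob held at (275,215). The lens at (301,283) is between the can and the bottle, the lid is still open and everything is standing. Continuing.

Call:
play_rows(
  moves=[
    [-1,[0.6,-0.7,0],[0,0,-0.04]],
    [-1,[0.6,-0.7,0],[0,0,-0.03]],
    [-1,[0.7,-0.8,0],[0,0,-0.04]],
    [-1,[0.6,-0.7,0],[0,0,-0.03]],
    [-1,[0.7,-0.6,0],[0,0,-0.03]],
    [-1,[0.7,-0.7,0],[0,0,-0.03]],
    [-1,[0.7,-0.7,0],[0,0,-0.03]],
    [-1,[0.7,-0.6,0],[0,0,-0.03]],
    [-1,[0.7,-0.6,0],[0,0,-0.03]],
    [-1,[0.8,-0.7,0],[0,0,-0.03]],
  ],
)

```text
clock: 19.67
eef_pos: [0.4801, 0.1588, 0.2864]
tool_rot: [-0.487, 0.874, 0.001, 0.003]
ft_force: [5.6, 3.7, 1.1]
grip_width: 0.0209
```

Call:
play_rows(
  moves=[
    [-1,[0.7,-0.6,0],[0,0,-0.02]],
    [-1,[0.7,-0.5,0],[0,0,-0.03]],
    [-1,[0.8,-0.6,0],[0,0,-0.02]],
    [-1,[0.7,-0.6,0],[0,0,-0.02]],
    [-1,[0.7,-0.5,0],[0,0,-0.02]],
    [-1,[0.8,-0.6,0],[0,0,-0.02]],
    [-1,[0.7,-0.5,0],[0,0,-0.02]],
    [-1,[0.7,-0.5,0],[0,0,-0.02]],
    [-1,[0.7,-0.6,0],[0,0,-0.02]],
    [-1,[0.7,-0.5,0],[0,0,-0.01]],
    [-1,[0,0,0],[0,0,0]],
    [-1,[0,0,0],[0,0,0]],
  ],
)

```text
clock: 20.67
eef_pos: [0.4967, 0.0689, 0.2864]
tool_rot: [-0.571, 0.821, 0.0, 0.002]
ft_force: [3.7, 1.3, 3.4]
grip_width: 0.0203
```

```bash
sed -i 's/^m=(Z>.148)/m=np.isfinite(Z)\&(Z>.148)/; s/^q=W\[m\]/q=W[m\&np.isfinite(Z)]/' lens.py; python3 lens.py s3; python3 - <<'E'
from plan import *
k,b,h=ik(T); o=bot.get_obs(); M=R.from_quat(o["tool_rot"]).as_matrix(); print("planned knob",k,M,o["ft_force"])
E
python3 lid.py
```

```text
[0.4964 0.0689 0.2864] [ 0.1372  0.2246  0.1266  1.4702  0.0013 -1.0775] 20.7167
762 [ 0.4356 -0.2567 -0.0007] [0.704  0.2    0.1735] z 0.16292663478333574
lens [0.4872 0.0094] 0.10395451137761948 dist to grip 0.06022149224907211 err to tray [0.0002 0.0064]
planned knob [0.495 0.067] [[-0.349 -0.937  0.002]
 [-0.937  0.349  0.002]
 [-0.002 -0.002 -1.   ]] [4.565 1.371 3.383]
[4.7595 1.1686 4.0382]
1146 lid angle 1.6585535102909128
```

View pics/s3.png

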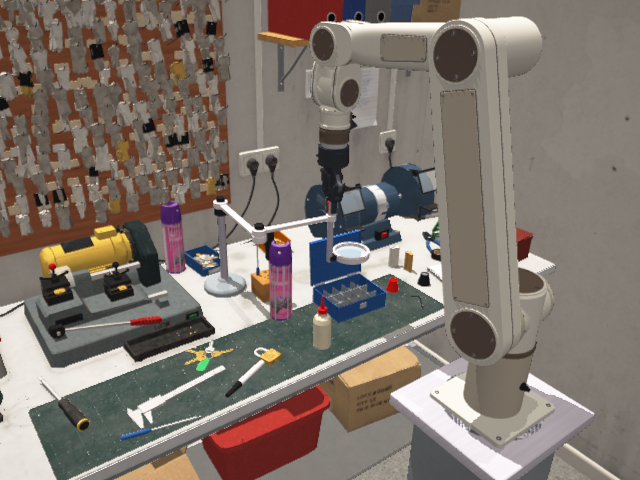

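The lens ring (350,253) is over the open tray, the lid is up and everything is standing. I'll release and lift straight up, then re-measure with a cleaner fit.

Call:
play_rows(
  moves=[
    [1,[0,0,0],[0,0,0]],
    [1,[0,0,0],[0,0,0]],
    [1,[0,0,0],[0,0,0]],
    [1,[0,0,0],[0,0,0]],
    [1,[0,0,0],[0,0,0]],
    [1,[0,0,0],[0,0,0]],
    [1,[0,0,-2],[0,0,0]],
    [1,[0,0,-3],[0,0,0]],
    [1,[0,0,-3],[0,0,0]],
    [1,[0,0,-3],[0,0,0]],
    [1,[0,0,0],[0,0,0]],
    [1,[0,0,0],[0,0,0]],
  ],
)

```text
clock: 21.77
eef_pos: [0.496, 0.0684, 0.3975]
tool_rot: [-0.571, 0.821, -0.0, 0.002]
ft_force: [-0.0, 0.4, 0.1]
grip_width: 0.0858
```

```bash
cat > fin.py <<'E'
from h import *
from scipy.optimize import least_squares
np.set_printoptions(precision=4,suppress=True)
o,p,d,Ww=wcloud(); print(o["eef_pos"],o["clock"],o["grip_width"])
def fit(p,W,n):
    S=cv2.cvtColor(p,cv2.COLOR_RGB2HSV)[...,1]; Z=W[...,2]
    m=np.isfinite(Z)&(Z>.15)&(Z<.172)&(S<60)&(abs(W[...,0]-.487)<.07)&(W[...,1]>-.07)&(W[...,1]<.055)
    a=W[m][:,:2].astype(np.float32); 
    if len(a)<50: print(n,len(a));return
    h=cv2.convexHull(a)[:,0]; h=h[h[:,1]<.04]
    s=least_squares(lambda x:np.hypot(*(h-x).T)-.05,[.487,.005],loss="soft_l1",f_scale=.002)
    print(n,len(a),"lens",s.x,"res",np.abs(s.fun).mean(),"err",s.x-[.487,.003],a.min(0),a.max(0))
    H=cv2.cvtColor(p,cv2.COLOR_RGB2HSV)[...,0]; S2=S
    k=((H<6)|(H>174))&(S>120)&(Z>.295)&(Z<.325); q=W[k]
    if len(q): print(n,"knob",q.min(0),q.max(0))
fit(p,Ww,"wrist")
p,d,W=cloud("scene"); fit(p,W,"scene"); p2,d,W2=cloud("side"); fit(p2,W2,"side")
z=np.load("scene.npz"); D=np.abs(p.astype(int)-z["p"]).sum(2)
for n,b in dict(can=(266,262,296,318),block=(250,272,268,300),bottle=(312,308,332,348),nick=(388,246,400,266),brass=(403,251,414,270),loupe=(417,270,431,286),padlock=(250,345,283,372)).items():
    print(n,(D[b[1]:b[3],b[0]:b[2]]>60).mean())
E
python3 fin.py; python3 lid.py
```

```text
[0.496  0.0684 0.3975] 21.7667 0.0857751686764205
wrist 6968 lens [0.4876 0.0057] res 0.00010917203457053513 err [0.0006 0.0027] [ 0.4376 -0.0442] [0.5377 0.055 ]
wrist knob [0.4858 0.0588 0.2953] [0.5069 0.0801 0.3198]
scene 648 lens [0.487  0.0077] res 0.001596326934029206 err [-0.      0.0047] [ 0.436  -0.0426] [0.538 0.055]
scene knob [0.4842 0.0583 0.2954] [0.508  0.0866 0.3213]
side 1363 lens [0.4853 0.003 ] res 0.00031103278971014535 err [-0.0017  0.    ] [ 0.435  -0.0479] [0.5352 0.0542]
side knob [0.4831 0.0569 0.2952] [0.7164 0.8272 0.3245]
can 0.022023809523809525
block 0.025793650793650792
bottle 0.0
nick 0.0
brass 0.0
loupe 0.0
padlock 0.07295173961840629
[-0.498  -0.1878 -0.5561]
1159 lid angle 1.6571008487752774
```

```bash
python3 -c "
from workcell import bot
print(bot.job_done())"
```

```text
the job is handed in; nothing more can be done
None
```

The pinning kit is open with its lid at the stop, and the magnifier lens is centred over the tray. I handed the job in at about 22 s of the 58 s allowed; it gives no verdict.

**What went wrong on the way:**
- **First grip on the lid knob:** joint 6 was at its limit, so the grip was off-centre, with a peak of about 55 N at the wrist. I released it, made a half turn and gripped again.
- **Lid swing:** the knob slipped out of the fingers about 12° short of upright. I pushed the lid the rest of the way to its stop from the front with shut fingers, at about 37 N.
- **Magnifier:** I carried it round by the red knob, turning the gripper with the bar, between the can and the oil bottle.

**Last checks:**
- **Lid:** the fitted angle was 1.66 rad.
- **Lens:** three cameras put it 2 to 5 mm from the tray centre, against the 20 mm allowed. The views differ from each other by about 5 mm.
- **Other things on the bench:** compared with the first picture, the oil bottle, both lock cylinders and the loupe were unchanged. The can and tool block areas changed by 2–3% of pixels and the padlock's by 7%. I put that down to shadows and the moved lens, but did not measure those three again.
- **Gripper:** it was open and held about 78 mm above the red knob, touching nothing.

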